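# Hang the heel-cap tray on the tool board's studs

### The job

Pick up the steel heel-cap tray by its wooden handle, carry it level, and hang it back on the tool board: press its back lightly against the two headed studs, feel sideways until both keyholes slip over the heads, then slide it straight down until it is fully home behind the heads, and let go. Use only a light push, never force it, and leave the wooden last, the glue bottle, the polish tin and the hammer where they are.

Things in the scene. Friction and masses are not known exactly. Their poses are not given: they have to be found in the camera images.
- tray: Loose tray of 3 mm sheet steel, 0.3 to 0.55 kg with its fixed stock of heel caps and rivets. Origin: on its underside, in the middle of its width; +z up, +x to its tall back plate. 140 mm wide (y); floor from x = -45 to +50 mm; front and side walls 40 mm high. The back plate, 140 mm wide and 105 mm high, has its rear face at x = +50 mm and two keyholes in it (see tray_keyhole_l, _r).
- tray_handle (a point): Middle of the grip of the tray's wooden handle, at (-10, 0, 86) mm in the tray's frame. The handle stands on a thin divider and runs from back to front: 12 mm thick (y), x = -43 to +27 mm, z = 62 to 102 mm. Pinch it across its 12 mm from above; both sides of it are open. Axes as the tray's.
- tray_keyhole_l (a point): Left keyhole: centre of its entry on the rear face of the back plate, at (50, +42, 66) mm in the tray's frame. The entry is octagonal, 20 mm across; from it a slot 10 mm wide runs straight up to a closed end at z = 88 mm. The entry's upper corners slope at 45 degrees into the slot. Axes as the tray's.
- tray_keyhole_r (a point): Right keyhole, the same as the left one, at (50, -42, 66) mm in the tray's frame.
- tray_hang (a point): Point on the rear face of the tray's back plate midway between the keyholes, at (50, 0, 84.5) mm in the tray's frame: level with where the stud centres lie in the slots when the tray hangs fully home (18.5 mm above the entries' centres). Axes as the tray's: +x out of the back, +z up.
- toolboard: Fixed upright plywood board, 320 mm wide (y), 165 mm high, 18 mm thick, on two angle brackets behind it. Origin: centre of its foot; +z up; it faces its own -x. On its front is a grey steel mounting plate, 266 mm wide, 4 mm thick, z = 35 to 150 mm, with two headed studs (see mount). Four clamp screws through level slots hold the plate; their heads, 13 mm wide, 4 mm high, lie at y = +105, -105 mm.
- mount (a point): On the mounting plate's face at the board's middle, (-13, 0, 125) mm in its frame; axes as the board's. Two studs stick out to -x at this height, 84 mm apart: neck 7 mm thick, 6 mm long; bevelled head 15 mm wide (front flat 12 mm), 4.5 mm thick. The plate is clamped so that the pair's middle lies up to 20 mm to either side (y) of this point, unmeasured: find it by feel or sight. It stays put.
- last: Bystander: wooden shoe last, about 230 x 82 x 86 mm, lying sole down. Origin: under its middle.
- glue: Bystander: white plastic glue bottle with a pointed nozzle, 54 mm wide, 150 mm high. Origin: centre of its foot.
- polish: Bystander: flat round shoe-polish tin, 72 mm wide, 28 mm high. Origin: centre of its foot.
- hammer: Bystander: hammer with a wooden handle, 250 mm long, lying flat. Origin: under its middle.
There are look-alikes about, which are no part of the job. Several things look just like the tray: the one meant starts nearest to the robot's base.

How it is judged:
By the outcome, as a careful person would: the job done as asked, in the order asked, and still so for the second after the job is handed in, with the robot touching nothing.
It also fails if it takes over 51 s, if anything falls off the work surface, if the arm or the gripper's body presses on something with over 40 N, if the wrist force passes 120 N, or if a joint passes its speed limit or range.

### The arm

A 6-joint arm with a two-finger parallel gripper is mounted at the origin on the work surface. World frame = base frame: x ahead of the robot, y to its left, z up, the work surface at z = 0. Lengths are in mm, angles in rad, forces in N, time in s.
With the tool pointing down it reaches from about 300 to 775 mm from the base axis. Payload 14.6 kg.
Tool frame: the origin (TCP) lies at the very end of the fingers, on their centre line; the grasp point (between the pads) lies 19 mm behind it; y points along the fingers, z is the direction in which the jaws open and shut, and the axes are right-handed (so a half turn about y gives the same grasp; the last joint's range is limited). The gripper opens to 94 mm and grips with 3 to 60 N. Pads are 16 mm wide; open, the fingers measure 119 mm over their backs; the gripper's body (75 mm by 177 mm) begins 78 mm behind the grasp point.
Start: joints at [1.102, 0.3, 1.521, -0, 1.321, -0.067], TCP at [215.088, 506.188, 205.446] pointing down, gripper open.
Joint ranges: [-3.03, 3.03], [-0.79, 2.21], [0.23, 2.52], [-1.04, 4.18], [0, 3.07], [-2.55, 2.55]. Speed limits (rad/s): [2.22, 2.22, 2.57, 3.14, 3.14, 3.14].

### API

Orientations are given as [roll, pitch, yaw] about the fixed x, y, z axes, in that order (R = Rz(yaw) Ry(pitch) Rx(roll)).
In Python, from cell import manip, imaging, ticket gives the robot as it stands.
- The arm moves only by the shell command python3 -m inch 'ROWS' [FORCE]. ROWS is JSON, a list of rows, each a list of 3 entries, a list of its own where there are three numbers: the turn, a rotation vector about the world's x, y, z in degrees, then the shift along the world's x, y, z in m, then the finger opening in m, from 0 to 0.094. In form: [[[wx, wy, wz], [tx, ty, tz], jaw], ...]. A call has exactly 10 rows; each row shifts and turns the commanded pose from where the row before left it; what a row does not reach is not made up. A row lasts 1/12 s, in which the tool goes at most 41.7 mm and 7.16 degrees, less where a joint would pass 70% of its speed; a pose out of reach is approached as far as the arm can. A call with a gripper value outside its range is refused whole. The fingers move at their own pace and stop on an object; FORCE is the grip in N (left out, the last holds). Time passes only in rows, so rows that do not move let the fingers close, or fill a call up. It gives the time, the measured TCP pose, the force and the opening at its end, in the units of the state.
- manip.read_state(): the state, without advancing time (a new reading comes with each control period).
- imaging.camera(name): name is "scene" or "side" or "wrist"; returns a dict with "pixels" (420x560x3 uint8, red, green, blue), "depth" (420x560 float32, mm along the optical axis (not along the pixel's ray), 0 where there is no reading), "mtx" (3x3 intrinsics, pixels), "dist" ([k1, k2, p1, p2, k3] as OpenCV has them; the pictures are not rectified), "pose" (4x4, takes a point from camera to world coordinates); the wrist camera has in their place "hand_eye" (4x4, takes a point from camera to tool coordinates, whose origin is the TCP and whose axes are the tool frame's). Camera axes: x right, y up, looking along -z (the intrinsics and any distortion apply to the point x, -y, -z); pixel columns grow to the right and rows downward; lengths in mm; the calibration is good to about 2 mm. A picture is of the moment at which its call begins: read the wrist's pose just before it.
- ticket.sign_off(): hands the job in, once; it reports no verdict.
The state is a dict: "clock": time; "joints": joint angles; "qd": joint speeds; "effort": joint torques, N m; "eef_pos": TCP position; "eef_rot": TCP orientation; "wrist_force": force on the tool from outside, world axes, zero at the start; "moment": the same for the moment, N m; "finger_gap": finger opening in mm.
Only numpy, scipy, OpenCV 4.12 (cv2) and the standard library are available. Lean on these libraries where they do the work, as an engineer would, in place of code of your own. Each camera call takes 0.05 s, during which the arm holds its last target. There are 200 camera calls.

## Working session

There is one attempt and no reset: what is moved stays moved. The work goes in short steps, Python scripts to look and compute and a shell command to move; the robot and the scene stay as the last step left them, time stands still between calls to the robot, and variables do not carry over. Pictures are saved under pics/ and viewed, on a budget of 10 in all, crops included, one or two more only if the job needs it, and the job is handed in when it is done.

```bash
ls; mkdir -p pics; cat > h.py <<'E'
import numpy as np, cv2, pickle
from cell import manip, imaging, ticket
from scipy.spatial.transform import Rotation as R
def snap(n,fn):
    s=manip.read_state(); c=imaging.camera(n)
    if 'pose' not in c:
        T=np.eye(4);T[:3,:3]=R.from_euler('xyz',s['eef_rot']).as_matrix();T[:3,3]=s['eef_pos']
        c['pose']=T@np.array(c['hand_eye'])
    pickle.dump(c,open(fn+'.pkl','wb'));cv2.imwrite('pics/'+fn+'.png',c['pixels'][:,:,::-1]);return c
def load(fn): return pickle.load(open(fn+'.pkl','rb'))
def rays(c,uv):
    uv=np.array(uv,float).reshape(-1,1,2)
    p=cv2.undistortPoints(uv,np.array(c['mtx']),np.array(c['dist'])).reshape(-1,2)
    return np.c_[p[:,0],-p[:,1],-np.ones(len(p))]
def depthpts(c,uv):
    d=rays(c,uv);z=np.array([c['depth'][int(round(v)),int(round(u))] for u,v in uv])
    P=np.array(c['pose']);return (d*z[:,None])@P[:3,:3].T+P[:3,3]
def plane(c,uv,h):
    P=np.array(c['pose']);d=rays(c,uv)@P[:3,:3].T;o=P[:3,3]
    return o+d*((h-o[2])/d[:,2])[:,None]
def cloud(c):
    v,u=np.mgrid[0:420,0:560];d=rays(c,np.c_[u.ravel(),v.ravel()]);z=c['depth'].ravel()
    P=np.array(c['pose']);w=(d*z[:,None])@P[:3,:3].T+P[:3,3];w[z==0]=np.nan
    return w.reshape(420,560,3)
E
python3 - <<'E'
from h import *
a=snap('scene','scene0');b=snap('side','side0')
print(manip.read_state())
for c in(a,b):print(np.round(c['pose'],2).tolist())
E
```

```text
pics
{'clock': 0.1, 'joints': array([ 1.10239130e+00,  3.00401712e-01,  1.52149687e+00,  3.08093566e-05,
        1.32073511e+00, -6.66290644e-02]), 'qd': array([ 0.0022141 , -0.00234761, -0.00147696, -0.0003342 , -0.00163559,
       -0.00035402]), 'effort': array([-6.49764424e-04, -5.32636857e+01, -3.53282332e+01,  7.09492341e-02,
        2.34367879e-02, -7.76543766e-05]), 'eef_pos': array([214.98279422, 505.98747317, 204.96002488]), 'eef_rot': array([-1.57183306e+00,  9.90887792e-05, -4.01783653e-01]), 'wrist_force': array([-0.06941863,  0.43125776, -0.86981097]), 'moment': array([-0.01665323,  0.02287093,  0.03547723]), 'finger_gap': 94.11115324062948}
[[0.88, -0.23, 0.41, 1054.06], [0.47, 0.48, -0.74, -898.45], [-0.02, 0.85, 0.53, 715.55], [0.0, 0.0, 0.0, 1.0]]
[[0.8, 0.4, -0.44, 149.17], [-0.6, 0.57, -0.57, -607.09], [0.02, 0.72, 0.7, 761.58], [0.0, 0.0, 0.0, 1.0]]
```

View pics/scene0.png

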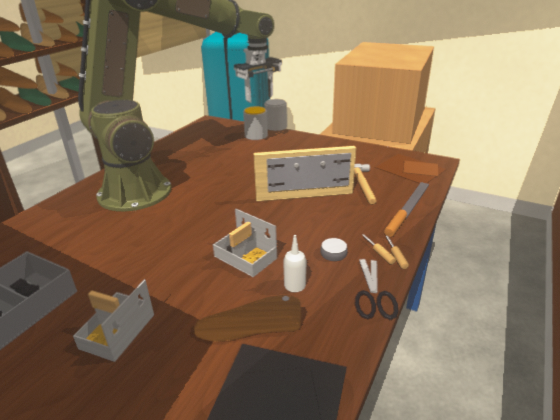

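View pics/side0.png

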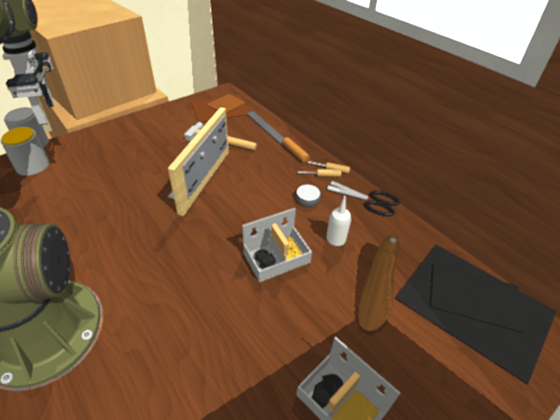

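```bash
python3 - <<'E'
from h import *
a=load('scene0');b=load('side0');ca=cloud(a);cb=cloud(b)
def wood(c,box,w,zr,name):
    u0,v0,u1,v1=box
    hsv=cv2.cvtColor(c['pixels'],cv2.COLOR_RGB2HSV)[v0:v1,u0:u1];p=w[v0:v1,u0:u1]
    m=(hsv[...,0]>8)&(hsv[...,0]<24)&(hsv[...,1]>90)&(p[...,2]>zr[0])&(p[...,2]<zr[1])
    q=p[m];r=cv2.fitLine(q[:,:2].astype(np.float32),cv2.DIST_HUBER,0,.01,.01).ravel()
    print(name,len(q),'mean',np.nanmean(q,0).round(1),'min',q.min(0).round(),'max',q.max(0).round(),'yaw',np.degrees(np.arctan2(r[1],r[0])).round(1))
wood(a,(210,205,280,275),ca,(65,115),'A scene');wood(b,(240,205,315,280),cb,(65,115),'A side')
wood(a,(70,275,160,360),ca,(65,115),'B scene');wood(b,(295,335,400,420),cb,(65,115),'B side')
# back plate of A/B : grey, z 50..110
def gray(c,box,w,zr,name):
    u0,v0,u1,v1=box
    hsv=cv2.cvtColor(c['pixels'],cv2.COLOR_RGB2HSV)[v0:v1,u0:u1];p=w[v0:v1,u0:u1]
    m=(hsv[...,1]<60)&(p[...,2]>zr[0])&(p[...,2]<zr[1]);q=p[m]
    r=cv2.fitLine(q[:,:2].astype(np.float32),cv2.DIST_HUBER,0,.01,.01).ravel()
    print(name,len(q),'mid',np.median(q,0).round(1),'min',q.min(0).round(),'max',q.max(0).round(),'yaw',np.degrees(np.arctan2(r[1],r[0])).round(1))
gray(a,(210,205,280,275),ca,(52,110),'A back scene');gray(b,(240,205,315,280),cb,(52,110),'A back side')
gray(a,(70,275,160,360),ca,(52,110),'B back scene')
gray(a,(255,145,360,200),ca,(40,145),'plate scene');gray(b,(165,105,235,215),cb,(40,145),'plate side')
for n,c in(('a',a),('b',b)):
  im=c['pixels'][:,:,::-1]
  im=im[135:215,240:380] if n=='a' else im[95:285,160:320]
  im=cv2.resize(im,(780,445) if n=='a' else (600,712)[:2],interpolation=cv2.INTER_CUBIC) if n=='a' else cv2.resize(im,(500,594),interpolation=cv2.INTER_CUBIC)
  cv2.imwrite(f'pics/crop_{n}.png',im)
E
```

```text
A scene 334 mean [ 537.4 -153.8   86.9] min [ 507. -187.   65.] max [614. -88. 104.] yaw 78.1
A side 231 mean [ 524.9 -154.2   88.1] min [ 517. -184.   65.] max [561. -96. 104.] yaw 80.2
B scene 413 mean [ 411.7 -495.6   89.7] min [ 374. -502.   65.] max [ 445. -481.  103.] yaw 6.8
B side 414 mean [ 402.7 -491.4   96.3] min [ 372. -499.   65.] max [ 458. -479.  106.] yaw 6.8
A back scene 573 mid [547.9 -98.3  82.5] min [ 474. -185.   52.] max [613. -79. 107.] yaw -10.9
A back side 718 mid [532.1 -93.   85. ] min [ 471. -181.   52.] max [608. -78. 108.] yaw -10.9
B back scene 1016 mid [ 466.2 -491.3   82.4] min [ 380. -554.   52.] max [ 478. -415.  107.] yaw -83.0
plate scene 2414 mid [551.6 222.1  94.1] min [442. 144.  40.] max [663. 302. 145.] yaw 34.9
plate side 1354 mid [536.1 215.1  94.8] min [441. 148.  40.] max [665. 310. 145.] yaw 34.8
```

View pics/crop_b.png

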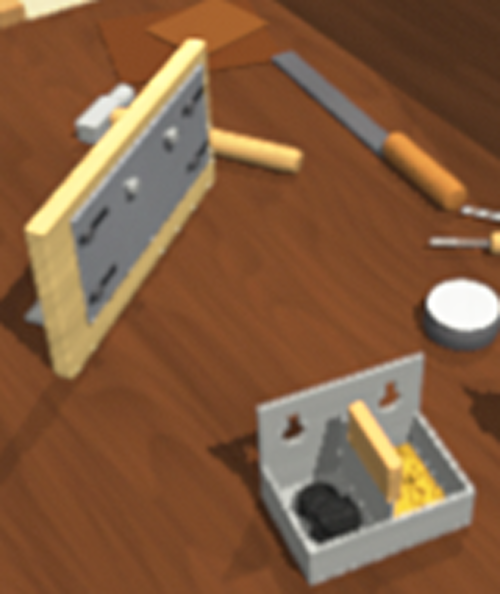

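View pics/crop_a.png

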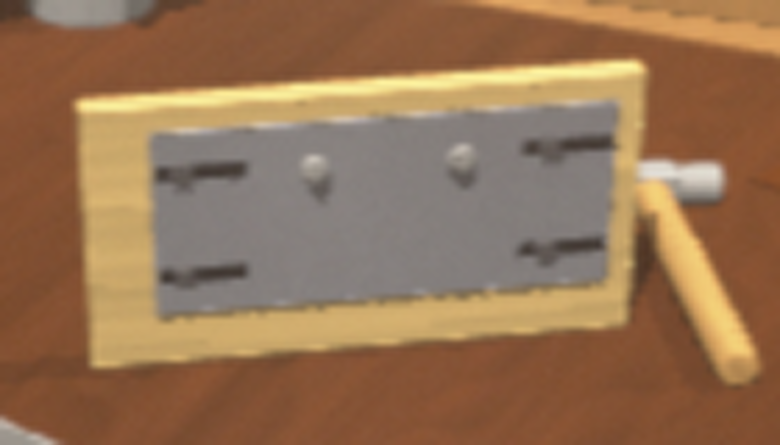

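Two trays match: A at scene (245,245), about 560 mm from the base, and B at scene (115,320), about 645 mm. A is nearest, and the enlarged side crop confirms the handle, keyholes, rivets and caps. The dark box at scene (30,290) doesn't look like the tray. The board crop shows the studs at about scene (296,165) and (323,163), side (202,155) and (214,139).

```bash
python3 - <<'E'
from h import *
a=load('scene0');b=load('side0');ca=cloud(a);cb=cloud(b)
n=np.array([np.cos(np.radians(79.1)),np.sin(np.radians(79.1))]);l=np.array([-n[1],n[0]])
for c,w,(u0,v0,u1,v1) in((a,ca,(210,205,280,275)),(b,cb,(240,205,315,280))):
    hsv=cv2.cvtColor(c['pixels'],cv2.COLOR_RGB2HSV)[v0:v1,u0:u1];p=w[v0:v1,u0:u1].reshape(-1,3);hsv=hsv.reshape(-1,3)
    m=(hsv[:,1]>90)&(p[:,2]>97)&(p[:,2]<106);q=p[m];
    print('handle top n',np.percentile(q[:,:2]@n,[2,50,98]).round(1),'l',np.percentile(q[:,:2]@l,[2,50,98]).round(1),len(q))
    m=(hsv[:,1]<60)&(p[:,2]>60)&(p[:,2]<108);q=p[m]
    print('back n',np.percentile(q[:,:2]@n,[10,50,90]).round(1),'l',np.percentile(q[:,:2]@l,[1,99]).round(1))
# studs
pk=[]
for c,(u0,v0,u1,v1) in((a,(285,150,335,180)),(b,(195,125,222,170))):
    g=cv2.cvtColor(c['pixels'],cv2.COLOR_RGB2GRAY)[v0:v1,u0:u1]
    m=(g>165).astype(np.uint8);k,_,st,ce=cv2.connectedComponentsWithStats(m)
    print([(ce[i]+[u0,v0],st[i,4]) for i in range(1,k) if st[i,4]>4])
    pk.append(sorted([tuple(ce[i]+[u0,v0]) for i in range(1,k) if st[i,4]>8],key=lambda t:t[0]))
from itertools import product
for i,j in ((0,0),(1,1)):
    try:
        P=[];D=[]
        for c,p in((a,pk[0][i]),(b,pk[1][j])):
            T=np.array(c['pose']);d=T[:3,:3]@rays(c,[p])[0];P.append(T[:3,3]);D.append(d/np.linalg.norm(d))
        s=np.linalg.lstsq(np.c_[D[0],-D[1]],P[1]-P[0],rcond=None)[0]
        x,y=P[0]+s[0]*D[0],P[1]+s[1]*D[1];print('stud',((x+y)/2).round(1),'gap',(x-y).round(1))
    except IndexError:print('miss')
for w,nm in((ca,'sc'),(cb,'si')):
    q=w.reshape(-1,3);yb=np.radians(125.1);xb=np.array([np.cos(yb),np.sin(yb)]);
    m=(q[:,0]>440)&(q[:,0]<670)&(q[:,1]>130)&(q[:,1]<320)&(q[:,2]>40)&(q[:,2]<170)
    q=q[m];print(nm,'plate xb',np.percentile(q[:,:2]@xb,[5,50,95]).round(1))
    g=w.reshape(-1,3);m=(g[:,2]>60)&(g[:,2]<150)&(g[:,0]>600)&(g[:,0]<800)&(g[:,1]<-90)&(g[:,1]>-350);print('glue',np.median(g[m],0).round())
E
```

```text
handle top n [-81.1 -48.7 -15.9] l [-559.1 -553.5 -545.7] 98
back n [ 7.4  9.1 10.9] l [-620.2 -482.9]
handle top n [-80.3 -48.1 -12.6] l [-553.  -546.8 -541.3] 133
back n [ 8.5  9.9 11.4] l [-616.1 -478.9]
[(array([306.84246575, 152.60616438]), np.int32(292)), (array([295.8, 163.4]), np.int32(5))]
[(array([201.59126984, 133.36111111]), np.int32(252)), (array([214.28571429, 137.        ]), np.int32(7)), (array([201.8, 153. ]), np.int32(10)), (array([216.93023256, 163.30232558]), np.int32(43))]
stud [544.8 231.2 160.2] gap [-1.9 -5.  -8.4]
miss
sc plate xb [-140.  -134.7 -127.2]
glue [ 706. -196.   84.]
si plate xb [-134.2 -131.8 -117.5]
glue [ 690. -186.   87.]
```

```bash
python3 -m inch '[[[0,0,-4],[0.016,-0.033,0],0.05],[[0,0,-4],[0.016,-0.033,0],0.05],[[0,0,-4],[0.016,-0.033,0],0.05],[[0,0,-4],[0.016,-0.033,0],0.05],[[0,0,-4],[0.016,-0.033,0],0.05],[[0,0,-4],[0.016,-0.033,0],0.05],[[0,0,-4],[0.016,-0.033,0],0.05],[[0,0,-4],[0.016,-0.033,0],0.05],[[0,0,-4],[0.016,-0.033,0],0.05],[[0,0,-4],[0.016,-0.033,0],0.05]]' 25
python3 -m inch '[[[0,0,-4],[0.016,-0.033,0],0.05],[[0,0,-4],[0.016,-0.033,0],0.05],[[0,0,-4],[0.016,-0.033,0],0.05],[[0,0,-4],[0.016,-0.033,0],0.05],[[0,0,-4],[0.016,-0.033,0],0.05],[[0,0,-4],[0.016,-0.033,0],0.05],[[0,0,-4],[0.016,-0.033,0],0.05],[[0,0,-4],[0.016,-0.033,0],0.05],[[0,0,-4],[0.016,-0.033,0],0.05],[[0,0,-2],[0.012,-0.031,-0.01],0.05]]'
python3 - <<'E'
from h import *
c=snap('wrist','w1');s=manip.read_state();print(s['eef_pos'],np.degrees(s['eef_rot']),s['joints'],s['clock'])
w=cloud(c);hsv=cv2.cvtColor(c['pixels'],cv2.COLOR_RGB2HSV)
m=(hsv[...,1]>90)&(w[...,2]>92)&(w[...,2]<112);q=w[m].astype(np.float32)
print(len(q))
if len(q)>20:
    print(cv2.minAreaRect(q[:,:2]),np.median(q,0),q.min(0),q.max(0))
    r=cv2.fitLine(q[:,:2],cv2.DIST_HUBER,0,.01,.01).ravel();print('yaw',np.degrees(np.arctan2(r[1],r[0])))
m=(hsv[...,1]<60)&(w[...,2]>60)&(w[...,2]<110)&(w[...,1]<-60);q=w[m].astype(np.float32)
if len(q)>20: print('back',cv2.minAreaRect(q[:,:2]))
E
```

```text
clock: 0.93
eef_pos: [375.3, 174.5, 205.4]
eef_rot: [-1.571, 0.0, -1.103]
wrist_force: [0.0, -0.0, -0.1]
finger_gap: 50.1
clock: 1.77
eef_pos: [532.3, -154.1, 196.5]
eef_rot: [-1.568, -0.0, -1.768]
wrist_force: [1.0, 0.7, 0.7]
finger_gap: 50.0
[ 532.29209149 -157.9044855   193.06464335] [-9.00712349e+01 -4.83325219e-02 -1.01464409e+02] [-3.53848121e-01  3.22285097e-01  1.52108113e+00 -1.06294737e-03
  1.29932599e+00 -1.53470322e-01] 1.8167
156Traceback (most recent call last):
  File "<stdin>", line 7, in <module>
cv2.error: OpenCV(4.12.0) /io/opencv/modules/imgproc/src/convhull.cpp:143: error: (-215:Assertion failed) total >= 0 && (depth == CV_32F || depth == CV_32S) in function 'convexHull'
```

View pics/w1.png

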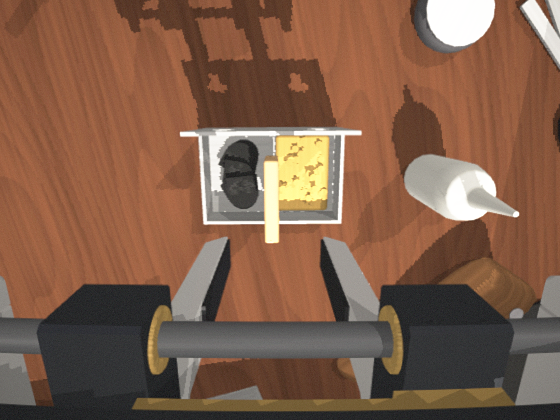

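The wrist view shows tray A square in frame: handle top at px (265–278, 160–242), back plate at row 132, glue at (450,185), clear of it.

```bash
python3 - <<'E'
from h import *
c=load('w1');w=cloud(c)
hsv=cv2.cvtColor(c['pixels'],cv2.COLOR_RGB2HSV);print(hsv[180,271],hsv[200,271],w[200,271],w[170,271],w[235,271])
m=np.zeros((420,560),bool);m[150:250,255:290]=1
m&=(w[...,2]>92)&(w[...,2]<112);q=np.ascontiguousarray(w[m].astype(np.float32)[:,:2])
r=cv2.fitLine(q,cv2.DIST_HUBER,0,.01,.01).ravel();print(len(q),cv2.minAreaRect(q),'yaw',np.degrees(np.arctan2(r[1],r[0])))
m=np.zeros((420,560),bool);m[124:140,180:362]=1
m&=(w[...,2]>95)&(w[...,2]<112);q=np.ascontiguousarray(w[m].astype(np.float32)[:,:2])
print('back',len(q),cv2.minAreaRect(q))
print('handle ray',plane(c,[(271.5,161),(271.5,242)],102).round(1))
E
```

```text
[ 29  37 255] [ 29  40 255] [ 529.96972288 -146.13914421  103.12397723] [nan nan nan] [ 523.97440251 -175.68992936  103.07711232]
1208 ((529.206787109375, -148.2963409423828), (69.61306762695312, 11.973337173461914), 79.1484375) yaw 79.37183
back 830 ((540.3236694335938, -93.02598571777344), (3.1684672832489014, 140.28346252441406), 79.0821533203125)
handle ray [[ 536.6 -115.2  102. ]
 [ 523.1 -182.3  102. ]]
```

```bash
python3 -m inch '[[[0,0,0],[-0.001,0.001,-0.016],0.05],[[0,0,0],[-0.001,0.001,-0.016],0.05],[[0,0,0],[0,0,-0.016],0.05],[[0,0,0],[0,0,-0.016],0.05],[[0,0,0],[0,0,-0.016],0.05],[[0,0,0],[0,0,-0.016],0.05],[[0,0,0],[0,0,-0.016],0.05],[[0,0,0],[0,0,-0.016],0.05],[[0,0,0],[0,0,0],0.05],[[0,0,0],[0,0,0],0.05]]' 30
python3 -c "
from h import *
s=manip.read_state();print(s['eef_pos'],np.degrees(s['eef_rot']),s['wrist_force'])"
```

```text
clock: 2.65
eef_pos: [528.7, -149.6, 67.1]
eef_rot: [-1.572, 0.0, -1.763]
wrist_force: [0.3, -0.1, 0.5]
finger_gap: 49.9
[ 528.70246065 -149.63256573   67.05787438] [-9.00973660e+01  1.47022013e-02 -1.01016689e+02] [ 0.32125808 -0.08865328  0.48309293]
```

```bash
python3 -m inch '[[[0,0,0],[0,0,0],0],[[0,0,0],[0,0,0],0],[[0,0,0],[0,0,0],0],[[0,0,0],[0,0,0],0],[[0,0,0],[0,0,0],0],[[0,0,0],[0,0,0.005],0],[[0,0,0],[0,0,0.01],0],[[0,0,0],[0,0,0.015],0],[[0,0,0],[0,0,0.02],0],[[0,0,0],[0,0,0.02],0]]' 40
python3 - <<'E'
from h import *
s=manip.read_state();print(s['eef_pos'],np.degrees(s['eef_rot']),s['wrist_force'],s['moment'],s['finger_gap'])
# studs: bright blobs relative to plate, in scene and side
a=load('scene0');b=load('side0');pk=[]
for c,pts in((a,((296.5,165),(322.9,163.2))),(b,((202.2,155.2),(214.4,139.5)))):
    g=cv2.cvtColor(c['pixels'],cv2.COLOR_RGB2GRAY).astype(float);L=[]
    for u,v in pts:
        u,v=int(u),int(v);win=g[v-5:v+6,u-5:u+6];t=np.median(win)+12;wt=np.clip(win-t,0,None)
        yy,xx=np.mgrid[v-5:v+6,u-5:u+6];L.append(((wt*xx).sum()/wt.sum(),(wt*yy).sum()/wt.sum()))
    pk.append(L)
print(np.round(pk,1))
S=[]
for i in (0,1):
    P=[];D=[]
    for c,p in((a,pk[0][i]),(b,pk[1][i])):
        T=np.array(c['pose']);d=T[:3,:3]@rays(c,[p])[0];P.append(T[:3,3]);D.append(d/np.linalg.norm(d))
    s=np.linalg.lstsq(np.c_[D[0],-D[1]],P[1]-P[0],rcond=None)[0]
    x,y=P[0]+s[0]*D[0],P[1]+s[1]*D[1];S.append((x+y)/2);print('stud',S[-1].round(1),'gap',(x-y).round(1))
print(np.linalg.norm(S[1]-S[0]),np.mean(S,0))
# plate plane from depth, grey pixels
for c,(u0,v0,u1,v1) in((a,(255,145,360,200)),(b,(165,105,235,215))):
    w=cloud(c);hsv=cv2.cvtColor(c['pixels'],cv2.COLOR_RGB2HSV);m=np.zeros((420,560),bool);m[v0:v1,u0:u1]=1
    m&=(hsv[...,1]<50)&(w[...,2]>40)&(w[...,2]<145);q=w[m]
    for _ in range(4):
        ce=q.mean(0);n=np.linalg.svd(q-ce,full_matrices=False)[2][2];d=(q-ce)@n;q=q[abs(d)<max(1.5,2*np.median(abs(d)))]
    n*=np.sign(-n[1])*-1;ce=q.mean(0);print('plate n',n.round(3),'yaw',np.degrees(np.arctan2(n[1],n[0])).round(2),'off',(ce@n).round(1),len(q),'studs-off',[(x@n-ce@n).round(1) for x in S])
E
```

```text
clock: 3.48
eef_pos: [528.7, -149.7, 138.5]
eef_rot: [-1.572, 0.0, -1.763]
wrist_force: [0.4, 0.1, -4.7]
finger_gap: 11.6
[ 528.66123483 -149.66980861  138.49157751] [-9.00665322e+01  6.44103581e-03 -1.01021522e+02] [ 0.37568856  0.11449687 -4.7427956 ] [-0.15670603  0.08701791 -0.01294951] 11.649756674359812
[[[295.8 163.6]
  [322.3 161.7]]

 [[201.8 153.1]
  [213.9 136.8]]]
stud [521.4 196.4 128.2] gap [-0.3 -0.7 -1.1]
stud [589.7 246.6 127.8] gap [-0.5 -1.2 -2. ]
84.7206311426744 [555.56622919 221.52893293 127.97809896]
plate n [-0.572  0.82   0.003] yaw 124.88 off -133.1 1388 studs-off [np.float64(-3.5), np.float64(-1.4)]
plate n [-0.571  0.821 -0.001] yaw 124.81 off -129.6 1133 studs-off [np.float64(-6.8), np.float64(-4.6)]
```

Grip is firm (gap 11.6 mm, load 4.7 N). Stud pair triangulated at about (556, 221.5), 84.7 mm apart; board yaw is 124.9°. Next I carry the tray to a standoff in front of it.

```bash
python3 -m inch '[[[0,0,3.5],[0.003,0.010,0],0],[[0,0,3.5],[0.006,0.020,0],0],[[0,0,3.5],[0.007,0.025,0],0],[[0,0,3.5],[0.007,0.025,0],0],[[0,0,3.5],[0.007,0.025,0],0],[[0,0,3.5],[0.007,0.025,0],0],[[0,0,3.5],[0.007,0.025,0],0],[[0,0,3.5],[0.007,0.025,0],0],[[0,0,3.5],[0.007,0.025,0],0],[[0,0,3.5],[0.008,0.025,0],0]]'
python3 -m inch '[[[0,0,4],[0.007,0.025,0],0],[[0,0,4],[0.006,0.020,-0.002],0],[[0,0,2.9],[0.005,0.014,-0.003],0],[[0,0,0],[0,0,-0.003],0],[[0,0,0],[0,0,0],0],[[0,0,0],[0,0,0],0],[[0,0,0],[0,0,0],0],[[0,0,0],[0,0,0],0],[[0,0,0],[0,0,0],0],[[0,0,0],[0,0,0],0]]'
python3 - <<'E'
from h import *
s=manip.read_state();print(s['eef_pos'],np.degrees(s['eef_rot']),s['wrist_force'],s['moment'],s['joints'])
a=snap('scene','sc2');b=snap('side','si2');c=snap('wrist','w2')
x=cv2.resize(a['pixels'][100:240,200:400],(800,560));cv2.imwrite('pics/sc2c.png',x[:,:,::-1])
x=np.hstack([cv2.resize(b['pixels'][60:260,130:290],(400,500)),cv2.resize(c['pixels'][0:250,100:460],(400,278)) if 0 else np.vstack([cv2.resize(c['pixels'],(400,300)),np.zeros((200,400,3),np.uint8)])])
cv2.imwrite('pics/mix2.png',x[:,:,::-1])
# back plate pose from wrist depth
w=cloud(c);xb=np.array([-.572,.820]);
q=w[(w[...,2]>150)&(w[...,2]<185)]
print(len(q),q.min(0) if len(q) else '')
E
```

```text
clock: 4.32
eef_pos: [595.0, 81.5, 138.0]
eef_rot: [-1.571, 0.0, -1.149]
wrist_force: [0.4, -0.0, -4.0]
finger_gap: 11.6
clock: 5.15
eef_pos: [613.1, 138.8, 129.7]
eef_rot: [-1.571, -0.0, -0.963]
wrist_force: [0.5, -0.2, -4.3]
finger_gap: 11.8
[613.09536168 138.77575626 129.66845176] [-8.99919171e+01 -3.72861810e-03 -5.51658332e+01] [ 0.510464   -0.16770088 -4.34943826] [-0.1099724  -0.01859669  0.01410122] [ 1.64343688e-01  5.39490704e-01  1.36409990e+00  1.87718318e-06
  1.23784670e+00 -4.43627832e-01]
31620 [450.24635343 115.09948031 150.00121423]
```

View pics/sc2c.png

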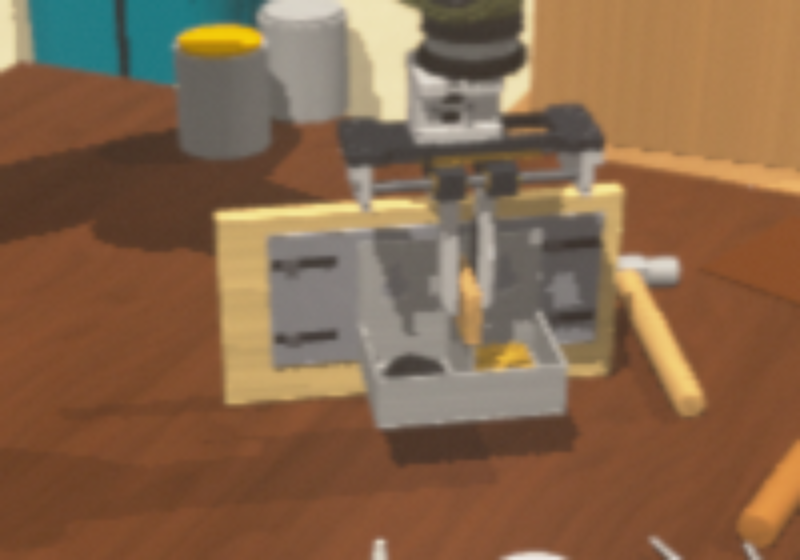

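View pics/mix2.png

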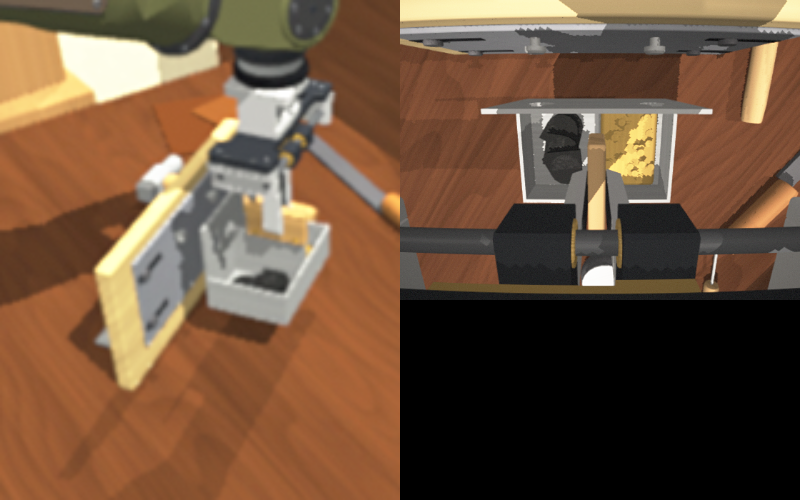

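Tray is level and held. The wrist view (full res) shows the back plate's top edge from (115,146) to (437,146), with the stud heads beyond at about (190,63) and (357,62). I'll measure the offset from that depth image.

```bash
cat > m.py <<'E'
from h import *
import sys
c=load(sys.argv[1]);w=cloud(c)
xb=np.array([-.572,.820]);yb=np.array([-.820,-.572])
S=w[...,:2]@xb;Tt=w[...,:2]@yb;Z=w[...,2]
def pr(n,m):
    q=np.c_[S[m],Tt[m],Z[m]];print(n,len(q),'s',np.percentile(q[:,0],[2,50,98]).round(1),'t',np.percentile(q[:,1],[1,50,99]).round(1),'z',np.percentile(q[:,2],[2,98]).round(1));return q
v,u=np.mgrid[0:420,0:560]
m=(v>120)&(v<170)&(u>100)&(u<450)&(Z>155)&(Z<180)
q=pr('tray top edge',m);k=np.polyfit(q[:,1],q[:,0],1);print('tray skew deg',np.degrees(np.arctan(k[0])).round(2))
mid=(np.percentile(q[:,1],.5)+np.percentile(q[:,1],99.5))/2;print('tray mid t',mid.round(1))
m=(v<120)&(Z>40)&(Z<112)&(S>-145)&(S<-115)
q=pr('plate',m);k=np.polyfit(q[:,1],q[:,0],1);print('plate skew deg',np.degrees(np.arctan(k[0])).round(2))
p0=np.median(q[:,0])
m=(v<120)&(Z>114)&(Z<136)&(S<p0-4)&(S>p0-16)
pr('heads',m)
for lo in(0,1):
    mm=m&((u<275) if lo==0 else (u>275));q=pr('  head',mm);print('   bbox mid t',((q[:,1].min()+q[:,1].max())/2).round(1),'u',u[mm].min(),u[mm].max(),'v',v[mm].min(),v[mm].max())
E
python3 m.py w2
```

```text
tray top edge 2614 s [-180.1 -178.5 -177.1] t [-650.  -580.4 -513.2] z [155.5 162.7]
tray skew deg 0.12
tray mid t -581.7
plate 6217 s [-134.4 -131.5 -127.1] t [-709.8 -573.  -415.5] z [ 41.3 110.6]
plate skew deg 0.43
heads 826 s [-142.2 -139.5 -135.5] t [-677.8 -616.8 -532.3] z [122.5 133.8]
  head 377 s [-142.2 -139.8 -135.6] t [-545.6 -539.3 -469. ] z [122.6 133.7]
   bbox mid t -503.1 u 34 204 v 60 76
  head 449 s [-142.3 -139.3 -135.5] t [-678.4 -622.8 -615.4] z [122.3 133.9]
   bbox mid t -647.4 u 342 470 v 60 75
```

```bash
python3 - <<'E'
from h import *
xb=np.array([-.572,.820]);yb=np.array([-.820,-.572])
for f,xb_,base in(('w1',np.array([.189,.982]),0),('w2',xb,0)):
    c=load(f);w=cloud(c);s=w[...,:2]@xb_;z=w[...,2];v,u=np.mgrid[0:420,0:560]
    for n,m in(('back top',(v>122)&(v<150)&(u>130)&(u<425)),('front wall/handle',(v>140)&(v<300)&(u>180)&(u<380))):
        if n=='back top':
            # topmost z percentile
            lo=95 if f=='w1' else 150
            q=z[m&(z>lo)&(z<lo+30)];print(f,n,np.percentile(q,[5,50,90,99,99.8]).round(1))
        else:
            lo=98 if f=='w1' else 150
            hs=(u>262)&(u<282)&(v>150)&(v<240)&(z>lo)&(z<lo+25)
            if hs.sum()>20:
                k=np.polyfit(s[hs],z[hs],1);print(f,'handle top',hs.sum(),z[hs].mean().round(1),'pitch',np.degrees(np.arctan(k[0])).round(2),'s',s[hs].min().round(),s[hs].max().round())
    lo=30 if f=='w1' else 90
    mm=(z>lo)&(z<lo+20)&(v>150)&(v<300)&(u>160)&(u<400)
    k=[(a,np.nanmax(np.where(mm&(abs(s-a)<2),z,np.nan)).round(1)) for a in np.arange(np.floor(s[mm].min()),s[mm].max(),15)]
    print(f,'wall tops',k)
E
```

```text
w1 back top [100.7 105.5 106.4 107.1 107.3]
w1 handle top 1154 102.4 pitch 0.1 s -78.0 -11.0
w1 wall tops [(np.float64(-84.0), np.float64(42.7)), (np.float64(-69.0), np.float64(41.5)), (np.float64(-54.0), np.float64(41.8)), (np.float64(-39.0), np.float64(41.9)), (np.float64(-24.0), np.float64(42.5)), (np.float64(-9.0), np.float64(42.1))]
w2 back top [150.  150.3 151.1 151.5 151.5]
w2 handle top 934 158.5 pitch 3.92 s -218.0 -177.0
w2 wall tops [(np.float64(-273.0), np.float64(98.0)), (np.float64(-258.0), np.float64(98.2)), (np.float64(-243.0), np.float64(98.2)), (np.float64(-228.0), np.float64(97.8)), (np.float64(-213.0), np.float64(98.0)), (np.float64(-198.0), np.float64(97.8))]
```

Wall tops read level, but everything on the tray sits ~6.3 mm lower than the grasp height implied. It seems the handle slid a little in the pads at lift-off. I'll raise the grip force, raise the tool 2.8 mm, advance most of the way, and look again.

```bash
python3 -m inch '[[[0,0,0],[-0.0022,0.003,0.00035],0],[[0,0,0],[-0.0022,0.003,0.00035],0],[[0,0,0],[-0.0022,0.003,0.00035],0],[[0,0,0],[-0.0022,0.003,0.00035],0],[[0,0,0],[-0.0022,0.003,0.00035],0],[[0,0,0],[-0.0022,0.003,0.00035],0],[[0,0,0],[-0.0022,0.003,0.00035],0],[[0,0,0],[-0.0022,0.003,0.00035],0],[[0,0,0],[0,0,0],0],[[0,0,0],[0,0,0],0]]' 60
python3 - <<'E'
from h import *
s=manip.read_state();print(s['eef_pos'],np.degrees(s['eef_rot']),s['wrist_force'],s['moment'],s['finger_gap']);p=s['eef_pos']
c=snap('wrist','w3');w=cloud(c);xb=np.array([-.572,.820]);yb=np.array([-.820,-.572])
print('tcp s,t',p[:2]@xb,p[:2]@yb)
S=w[...,:2]@xb;T=w[...,:2]@yb;z=w[...,2];v,u=np.mgrid[0:420,0:560]
m=(v>110)&(v<175)&(z>155)&(z<172)&(S<-143)&(S>-158);print('back edge z',np.percentile(z[m],[50,90,98]).round(1),'s',np.percentile(S[m],[2,50,98]).round(1),'t',np.percentile(T[m],[.5,99.5]).round(1),np.percentile(T[m],[.5,99.5]).mean().round(1))
for t0 in(-539.5,-622.8):
    m=(abs(T-t0)<11)&(z>114)&(z<136)&(S<-133)&(S>-144)&(v<140)
    if m.sum(): print('head',m.sum(),T[m].min().round(1),T[m].max().round(1),np.median(T[m]).round(1),'s',S[m].min().round(1),'z',z[m].max().round(1),'u',u[m].min(),u[m].max(),v[m].min(),v[m].max())
mm=(v>150)&(v<300)&(u>160)&(u<400)&(z>90)&(z<110);print('walls',[(a,np.nanmax(np.where(mm&(abs(S-a)<2),z,np.nan)).round(1)) for a in range(-243,-170,15)])
E
```

```text
clock: 6.13
eef_pos: [595.4, 163.3, 132.3]
eef_rot: [-1.571, -0.0, -0.962]
wrist_force: [0.0, 0.5, -4.6]
finger_gap: 11.7
[595.44306816 163.33962419 132.34468409] [-8.99941082e+01 -8.46793810e-03 -5.51021675e+01] [ 0.01687303  0.45157812 -4.56972143] [-0.04792062 -0.01510889 -0.00438222] 11.666385868034418
tcp s,t -206.6549431513488 -581.6935809288725
back edge z [164.  165.  165.4] s [-150.1 -148.3 -147.1] t [-650.2 -511.9] -581.1
head 352 -546.2 -532.0 -539.8 s -141.6 z 134.5 u 181 209 118 134
head 371 -629.6 -614.7 -621.3 s -142.0 z 134.3 u 339 367 118 135
walls [(-243, np.float64(100.8)), (-228, np.float64(101.2)), (-213, np.float64(100.7)), (-198, np.float64(101.6)), (-183, np.float64(101.5))]
```

Entries are now level with the studs (z 125) and within 0.5 mm sideways. Next: a slow, light advance to contact.

```bash
python3 -m inch '[[[0,0,0],[-0.00055,0.00068,0],0],[[0,0,0],[-0.00055,0.00068,0],0],[[0,0,0],[-0.00055,0.00068,0],0],[[0,0,0],[-0.00055,0.00068,0],0],[[0,0,0],[-0.00055,0.00068,0],0],[[0,0,0],[-0.00055,0.00068,0],0],[[0,0,0],[-0.00055,0.00068,0],0],[[0,0,0],[-0.00055,0.00068,0],0],[[0,0,0],[0,0,0],0],[[0,0,0],[0,0,0],0]]'
```

```text
clock: 7.02
eef_pos: [591.1, 168.7, 132.3]
eef_rot: [-1.571, -0.0, -0.962]
wrist_force: [0.4, 0.4, -4.1]
finger_gap: 11.8
```

```bash
python3 -m inch '[[[0,0,0],[-0.0004,0.0006,0],0],[[0,0,0],[-0.0004,0.0006,0],0],[[0,0,0],[-0.0004,0.0006,0],0],[[0,0,0],[-0.0004,0.0006,0],0],[[0,0,0],[-0.0004,0.0006,0],0],[[0,0,0],[0,0,0],0],[[0,0,0],[0,0,0],0],[[0,0,0],[0,0,0],0],[[0,0,0],[0,0,0],0],[[0,0,0],[0,0,0],0]]'
```

```text
clock: 7.85
eef_pos: [589.1, 171.6, 132.3]
eef_rot: [-1.571, -0.0, -0.962]
wrist_force: [-0.2, 0.8, -4.4]
finger_gap: 11.6
```

```bash
python3 -m inch '[[[0,0,0],[-0.0004,0.0006,0],0],[[0,0,0],[-0.0003,0.0004,0],0],[[0,0,0],[-0.0003,0.0004,0],0],[[0,0,0],[0,0,0],0],[[0,0,0],[0,0,0],0],[[0,0,0],[0,0,0],0],[[0,0,0],[0,0,0],0],[[0,0,0],[0,0,0],0],[[0,0,0],[0,0,0],0],[[0,0,0],[0,0,0],0]]'
```

```text
clock: 8.68
eef_pos: [588.1, 173.0, 132.3]
eef_rot: [-1.571, 0.0, -0.962]
wrist_force: [-0.1, 0.1, -5.2]
finger_gap: 11.2
```

```bash
python3 -m inch '[[[0,0,0],[-0.0003,0.0004,0],0],[[0,0,0],[-0.0003,0.0004,0],0],[[0,0,0],[-0.0003,0.0004,0],0],[[0,0,0],[-0.0003,0.0004,0],0],[[0,0,0],[0,0,0],0],[[0,0,0],[0,0,0],0],[[0,0,0],[0,0,0],0],[[0,0,0],[0,0,0],0],[[0,0,0],[0,0,0],0],[[0,0,0],[0,0,0],0]]'
```

```text
clock: 9.52
eef_pos: [586.9, 174.6, 132.2]
eef_rot: [-1.571, -0.0, -0.962]
wrist_force: [-0.0, 0.4, -3.5]
finger_gap: 12.1
```

```bash
python3 -m inch '[[[0,0,0],[-0.0003,0.0004,0],0],[[0,0,0],[-0.0003,0.0004,0],0],[[0,0,0],[0,0,0],0],[[0,0,0],[0,0,0],0],[[0,0,0],[0,0,0],0],[[0,0,0],[0,0,0],0],[[0,0,0],[0,0,0],0],[[0,0,0],[0,0,0],0],[[0,0,0],[0,0,0],0],[[0,0,0],[0,0,0],0]]'
```

```text
clock: 10.35
eef_pos: [586.3, 175.4, 132.2]
eef_rot: [-1.571, 0.0, -0.962]
wrist_force: [-0.4, 0.2, -4.9]
finger_gap: 11.5
```

```bash
python3 -m inch '[[[0,0,0],[-0.0003,0.0004,0],0],[[0,0,0],[-0.0003,0.0004,0],0],[[0,0,0],[0,0,0],0],[[0,0,0],[0,0,0],0],[[0,0,0],[0,0,0],0],[[0,0,0],[0,0,0],0],[[0,0,0],[0,0,0],0],[[0,0,0],[0,0,0],0],[[0,0,0],[0,0,0],0],[[0,0,0],[0,0,0],0]]'
```

```text
clock: 11.18
eef_pos: [585.9, 175.9, 132.3]
eef_rot: [-1.571, -0.001, -0.962]
wrist_force: [4.2, -4.1, -4.8]
finger_gap: 11.8
```

The back touched at ~6 N along the normal, exactly where the mounting plate measured (s ≈ −131.5), so both heads are through the entries. I'll back off ~1 mm and slide down.

```bash
python3 -m inch '[[[0,0,0],[0.0004,-0.0005,0],0],[[0,0,0],[0.0003,-0.0005,0],0],[[0,0,0],[0,0,-0.0015],0],[[0,0,0],[0,0,-0.0015],0],[[0,0,0],[0,0,-0.0015],0],[[0,0,0],[0,0,-0.0015],0],[[0,0,0],[0,0,-0.001],0],[[0,0,0],[0,0,-0.001],0],[[0,0,0],[0,0,0],0],[[0,0,0],[0,0,0],0]]'
```

```text
clock: 12.02
eef_pos: [586.4, 175.3, 124.2]
eef_rot: [-1.571, 0.0, -0.962]
wrist_force: [0.6, -0.6, -4.1]
finger_gap: 11.8
```

```bash
python3 -m inch '[[[0,0,0],[0,0,-0.001],0],[[0,0,0],[0,0,-0.001],0],[[0,0,0],[0,0,-0.001],0],[[0,0,0],[0,0,-0.001],0],[[0,0,0],[0,0,-0.001],0],[[0,0,0],[0,0,-0.001],0],[[0,0,0],[0,0,-0.001],0],[[0,0,0],[0,0,-0.001],0],[[0,0,0],[0,0,0],0],[[0,0,0],[0,0,0],0]]'
```

```text
clock: 12.85
eef_pos: [586.4, 175.2, 116.2]
eef_rot: [-1.571, 0.0, -0.962]
wrist_force: [1.4, 0.8, -4.3]
finger_gap: 11.7
```

```bash
python3 -m inch '[[[0,0,0],[0,0,-0.0005],0],[[0,0,0],[0,0,-0.0005],0],[[0,0,0],[0,0,-0.0005],0],[[0,0,0],[0,0,-0.0005],0],[[0,0,0],[0,0,0],0],[[0,0,0],[0,0,0],0],[[0,0,0],[0,0,0],0],[[0,0,0],[0,0,0],0],[[0,0,0],[0,0,0],0],[[0,0,0],[0,0,0],0]]'
```

```text
clock: 13.68
eef_pos: [586.4, 175.2, 114.2]
eef_rot: [-1.571, 0.0, -0.962]
wrist_force: [-0.0, -0.3, -4.3]
finger_gap: 11.7
```

```bash
python3 -m inch '[[[0,0,0],[0,0,-0.0004],0],[[0,0,0],[0,0,-0.0004],0],[[0,0,0],[0,0,0],0],[[0,0,0],[0,0,0],0],[[0,0,0],[0,0,0],0],[[0,0,0],[0,0,0],0],[[0,0,0],[0,0,0],0],[[0,0,0],[0,0,0],0],[[0,0,0],[0,0,0],0],[[0,0,0],[0,0,0],0]]'
```

```text
clock: 14.52
eef_pos: [586.5, 175.3, 113.6]
eef_rot: [-1.57, -0.0, -0.962]
wrist_force: [-1.4, -1.2, 2.4]
finger_gap: 11.9
```

Stopped at the expected home height: TCP 113.6 against 113.8 predicted, with the load taken by the studs. Now I let go.

```bash
python3 -m inch '[[[0,0,0],[0,0,0],0.05],[[0,0,0],[0,0,0],0.05],[[0,0,0],[0,0,0],0.05],[[0,0,0],[0,0,0],0.05],[[0,0,0],[0,0,0],0.05],[[0,0,0],[0,0,0],0.05],[[0,0,0],[0,0,0],0.05],[[0,0,0],[0,0,0],0.05],[[0,0,0],[0,0,0],0.05],[[0,0,0],[0,0,0],0.05]]' 10
python3 - <<'E'
from h import *
s=manip.read_state();print(s['wrist_force'],s['finger_gap'])
c=snap('wrist','w4');w=cloud(c);xb=np.array([-.572,.820]);yb=np.array([-.820,-.572])
S=w[...,:2]@xb;T=w[...,:2]@yb;z=w[...,2];v,u=np.mgrid[0:420,0:560]
m=(z>139)&(z<150)&(S<-131)&(S>-142)&(abs(T+581)<75);print('back edge z',np.percentile(z[m],[50,90,98]).round(1),'s',np.percentile(S[m],[2,50,98]).round(1),'t',np.percentile(T[m],[.5,99.5]).round(1))
E
```

```text
clock: 15.35
eef_pos: [586.4, 175.2, 113.5]
eef_rot: [-1.571, -0.0, -0.962]
wrist_force: [0.4, 0.0, -1.2]
finger_gap: 50.1
[ 0.37545261  0.04783094 -1.15274636] 50.09306216173323
back edge z [145.6 146.7 149.6] s [-137.7 -135.8 -131.3] t [-650.2 -510.8]
```

View pics/w4.png

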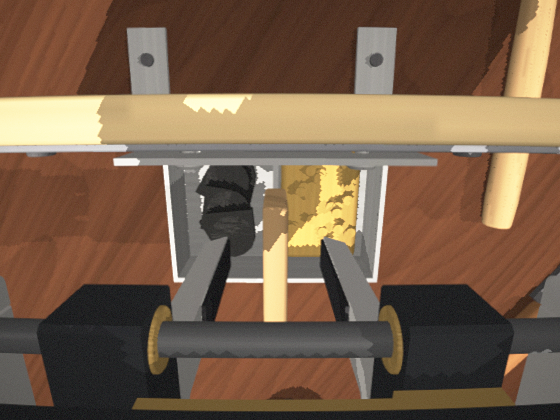

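Tray hangs at the board (plate edge row 160, cols 115–437); top edge 146.7 means origin z ≈ 40.3 (home 40.5). Fingers are clear of the handle (264–288), so I withdraw straight up.

```bash
python3 -m inch '[[[0,0,0],[0,0,0.008],0.05],[[0,0,0],[0,0,0.012],0.05],[[0,0,0],[0,0,0.015],0.05],[[0,0,0],[0,0,0.015],0.05],[[0,0,0],[0,0,0.02],0.05],[[0,0,0],[0,0,0.02],0.05],[[0,0,0],[0.01,-0.015,0.02],0.05],[[0,0,0],[0.012,-0.02,0.02],0.05],[[0,0,0],[0.012,-0.02,0.01],0.05],[[0,0,0],[0.01,-0.015,0],0.05]]'
python3 -m inch '[[[0,0,0],[0,0,0],0.05],[[0,0,0],[0,0,0],0.05],[[0,0,0],[0,0,0],0.05],[[0,0,0],[0,0,0],0.05],[[0,0,0],[0,0,0],0.05],[[0,0,0],[0,0,0],0.05],[[0,0,0],[0,0,0],0.05],[[0,0,0],[0,0,0],0.05],[[0,0,0],[0,0,0],0.05],[[0,0,0],[0,0,0],0.05]]'
python3 - <<'E'
from h import *
a=snap('scene','sc5');b=snap('side','si5')
x=np.vstack([np.hstack([cv2.resize(a['pixels'],(400,300)),cv2.resize(b['pixels'],(400,300))]),np.hstack([cv2.resize(a['pixels'][130:230,240:373],(400,300)),cv2.resize(b['pixels'][95:215,140:300],(400,300))])])
cv2.imwrite('pics/fin.png',x[:,:,::-1])
w=cloud(a);xb=np.array([-.572,.820]);yb=np.array([-.820,-.572]);S=w[...,:2]@xb;T=w[...,:2]@yb;z=w[...,2]
m=(abs(T+581)<70)&(z>80)&(z<147)&(S>-150)&(S<-120);k=np.polyfit(z[m],S[m],1);print('back face tilt',np.degrees(np.arctan(k[0])).round(2),np.median(S[m]),m.sum())
E
```

```text
clock: 16.23
eef_pos: [631.6, 104.0, 258.0]
eef_rot: [-1.566, -0.003, -0.962]
wrist_force: [0.4, 0.1, -0.8]
finger_gap: 50.0
clock: 17.07
eef_pos: [630.4, 105.3, 253.5]
eef_rot: [-1.571, -0.0, -0.962]
wrist_force: [0.8, 0.0, -0.2]
finger_gap: 49.7
back face tilt -0.94 -138.30769722468403 773
```

View pics/fin.png

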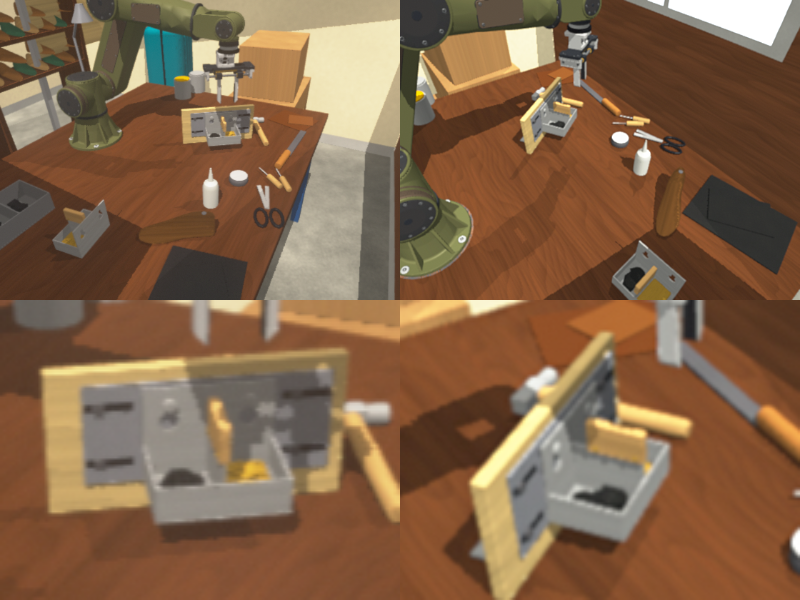

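The tray hangs on the studs, with the heads visible in the slots (lower-left crop, about (168,405)), and the bystanders haven't moved. The robot is clear, so I hand in.

```bash
python3 -c "
from h import *
print(ticket.sign_off())"
```

```text
the job is handed in; nothing more can be done
None
```

The tray is hanging fully home on both studs, let go, with the gripper withdrawn above and in front of it. I handed the job in at about 17 s of the 51 s allowed.

- **Tray picked:** I took the tray about 560 mm from the base, the nearer of the two that match, gripped it by its handle and carried it level.
- **Fit:** I lined up the keyholes by sight with the wrist camera to about 0.5 mm, so no sideways feeling was needed. The heads went straight through, and the back touched the mounting plate at about 6 N. I backed off about 1 mm and slid it down until the studs took the weight, with about 7 N of upward load at the end.
- **Last checks:**
  - The tray's origin sits at 40.3 mm, against 40.5 mm expected when home.
  - The scene camera puts the back plate within about 1° of upright.
  - The fingers touched nothing. The last, glue, polish tin and hammer look unmoved in the final pictures; I didn't measure them.
- **What disagreed:**
  - The handle sat about 6 mm lower in the grip than planned, probably from slipping at lift-off. I corrected the height and raised the grip from 40 N to 60 N; it slipped no further.
  - The scene and side cameras differed by about 3 mm on where the mounting plate is. The wrist camera and the contact settled that.

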